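# Put the soldering bench's fume extractor into service

## Task

Get the fume extractor ready for soldering: first lift the loose dust cover off its intake by the knob and lay it flat, right way up, in the empty square metal tray, setting it down rather than dropping it. Then pull the stiff damper gate in its front out until it stands 60 mm open. Leave everything else on the bench where it is.

Things in the scene. Friction and masses are not known exactly. Their poses are not given: they have to be found in the camera images.
- extractor_front (a point): The fume extractor: a grey sheet-steel box fixed to the bench, 170 mm deep (x), 200 mm wide (y), 192 mm high. This point is the middle of the damper slot, in the plane of the front face, 75 mm above the bench; -x points straight out of the front (the way the gate pulls out), +y along the front, +z up.
- lip_edge (a point): Middle of the lower front edge of the extractor's steel top plate, which juts out 60 mm beyond the front face over the gate (underside 187 mm, top 192 mm above the bench). A hand straight above the gate's grip strikes this lip: lean the tool outward, away from the box, 30 to 45 degrees from vertical.
- intake_rim (a point): Centre of the rim of the round intake collar on top of the extractor: outer diameter 100 mm, inner 92 mm, 22 mm high, rim 214 mm above the bench; its axis is 70 mm behind the front face. In line with it, 235 mm behind the front face, is the axis of the black filter canister fixed behind the box: 100 mm diameter, 215 mm high.
- gate_grip (a point): Centre of the damper gate's grip, an upright black block 18 mm thick (y; pinch it here), 28 mm long (x), 46 mm high, axes as the extractor's, 75 mm above the bench. Shut, it is 60 mm in front of the front face. A neck 18 mm wide and 10 mm high joins it to the level steel blade, 112 mm wide, 4 mm thick, whose front edge is 10 mm in front of the face when shut.
- gate (a joint): How far the damper gate is pulled out, m: 0 shut, 0.105 fully out; it moves along the extractor's -x. Stiff: about 9 N of sliding friction (a little more when moved fast), no spring, stays where it is left. At the start it is 0 to 10 mm open.
- cover_knob (a point): Centre of the round black knob of the loose dust cover: 32 mm diameter, 24 mm high, on a 16 mm stem; z up. It is 28 mm above the top of the disc and 46 mm above the underside of the plug (see cover). At the start it is 248 mm above the bench.
- cover: The dust cover, loose, 0.2 to 0.4 kg, 58 mm high in all: a grey disc of 104 mm diameter, 6 mm thick, with the knob above and a plug of 76 mm diameter, 12 mm deep, below, which sits loosely in the intake collar while the disc rests on its rim. Origin: centre of the plug's underside; z up.
- tray_floor (a point): Centre of the inner floor of the tray: an empty square aluminium tray fixed to the bench, 155 mm by 155 mm outside, 147 mm inside, walls 4 mm thick, rim 16 mm above the bench, floor 4 mm above the bench. Axes along its sides, z up.
- board_holder_top (a point): Bystander, fixed: a circuit board clamped in a low holder, 150 mm (x) by 110 mm (y), 42 mm high; this point is the middle of the board's top, about 38 mm above the bench. It and the tray may have traded places.
- solder_reel_center (a point): Bystander, loose: a reel of solder with green flanges standing on one end, 64 mm diameter, 50 mm high; this point is its centre.
- carton_center (a point): Bystander, loose: a small open cardboard box of parts, 80 mm by 55 mm, 22 mm high; this point is its centre.
- cleaner_center (a point): Bystander, loose: a white plastic bottle, 54 mm diameter, 150 mm high; this point is its centre.
- iron_stand_center (a point): Bystander, fixed: a soldering iron in its stand, base 150 mm by 85 mm; the iron rises to about 205 mm above the bench and may reach 95 mm from this point, which is above the middle of the base, 50 mm above the bench.
- meter_center (a point): Bystander, loose: a yellow hand-held meter lying flat, 150 mm by 75 mm, 32 mm high; this point is its centre.
Mind the look-alikes: they are no part of the job. Leave any pink look-alike of the cover alone.

How it is judged:
By the outcome, as a careful person would: the job done as asked, in the order asked, and still so for the second after the job is handed in, with the robot touching nothing.
It also fails if it takes over 64 s, if anything falls off the work surface, if the arm or the gripper's body presses on something with over 40 N, if the wrist force passes 120 N, or if a joint passes its speed limit or range.

## Robot

A 6-joint arm with a two-finger parallel gripper is mounted at the origin on the work surface. World frame = base frame: x ahead of the robot, y to its left, z up, the work surface at z = 0. Lengths are in mm, angles in rad, forces in N, time in s.
With the tool pointing down it reaches from about 425 to 1125 mm from the base axis. Payload 14.9 kg.
Tool frame: the origin (TCP) lies between the finger pads; the fingertips stand 8 mm ahead of it and the grasp point (between the pads) lies 11 mm behind it (r.tip_reach is the distance from the TCP to the fingertips, in mm); z points along the fingers, y is the line along which they close (so a half turn about z gives the same grasp; the last joint's range is limited). The gripper opens to 91 mm and grips with 3 to 60 N. Pads are 32 mm wide; open, the fingers measure 118 mm over their backs; the gripper's body (76 mm by 178 mm) begins 60 mm behind the grasp point.
Start: joints at [-1.366, 0.379, 1.734, -0, 1.028, -0.033], TCP at [164.89, -680.316, 221.932] pointing down, gripper open.
Joint ranges: [-2.77, 2.77], [-0.74, 2.19], [0, 2.66], [-1.06, 4.2], [0.31, 2.87], [-3.08, 3.08]. Speed limits (rad/s): [1.89, 1.89, 2.39, 3.14, 3.14, 3.14].

## Interface

Orientations are given as a unit quaternion [w, x, y, z].
In Python, from rig import r gives the robot as it stands. The module is installed in compiled form; this text tells all that it offers.
- The arm moves only by the tool apply_moves, never from a script. Its argument "rows" is a list of rows, each an object with "linear": the shift along the world's x, y, z scaled (see below), a list of three; "delta_rot": the turn, a rotation vector about the world's x, y, z scaled (see below), a list of three. In form: [{"linear": [x, y, z], "delta_rot": [rx, ry, rz]}, ...]. A call has 1 to 10 rows; each row shifts and turns the commanded pose from where the row before left it; what a row does not reach is not made up. The controller multiplies each number of a shift by 0.04 m and each number of a turn by 8 degrees. A row lasts 1/8 s, in which the tool goes at most 62.5 mm and 10.7 degrees, less where a joint would pass 70% of its speed; a pose out of reach is approached as far as the arm can. A call with a number of a shift or a turn outside -1 to 1 is refused whole. A call with a gripper value outside its range is refused whole. "hand" is the opening, from 0 (shut) to 1 (fully open), set as the call begins (left out, the last holds). The fingers move at their own pace and stop on an object; the grip force is fixed at half the most. Time passes only in rows, so rows that do not move let the fingers close. It gives the time, the measured TCP pose, the force, the opening and the grip force at its end, in the units of the state.
- r.sense(): the state, without advancing time (a new reading comes with each control period).
- r.camera(name): name is "side" or "top"; returns the picture (384x512x3 uint8, red, green, blue); there is no depth.
- r.get_calibration(name): a dict with "mtx" (3x3 intrinsics, pixels), "camera_from_world" (4x4, takes a point from world to camera coordinates). Camera axes: x right, y up, looking along -z (the intrinsics and any distortion apply to the point x, -y, -z); pixel columns grow to the right and rows downward; lengths in mm; the calibration is good to about 2 mm. A picture is of the moment at which its call begins. get_calibration takes no time and is no camera call.
- r.sign_off(): hands the job in; it is judged then, once.
Trained networks look in the newest picture that a camera, given by its name, has taken for a name from the list of things; names that differ only in an ending like _2 or _b are one class to them, and where a whole thing is asked for, a point or a joint stands for the part that bears it (a point fixed in the world has none). Each returns a list of dicts, best first, with "p" (0 to 1); they miss things now and then, are a little off and sometimes report something else, mostly with a low value. They report only what shows in the picture. A call takes as long as a camera call. They do not tell look-alikes from the thing itself.
- r.find_in(camera, query): "bbox" ([centre column, centre row, width, height] in pixels, round what is visible of it).
- r.masks_of(camera, query): "pixels" (384x512 bool, what is visible of it) and "bbox" ([centre column, centre row, width, height] in pixels, round what is visible of it).
The state is a dict: "time": time; "qpos": joint angles; "joint_vel": joint speeds; "effort": joint torques, N m; "position": TCP position; "orientation": TCP orientation; "wrist_force": force on the tool from outside, world axes, zero at the start; "torque": the same for the moment, N m; "width": finger opening in mm; "finger_force": force on a finger pad.
Only numpy, scipy, OpenCV 4.12 (cv2) and the standard library are available. Lean on these libraries where they do the work, as an engineer would, in place of code of your own. Each camera call takes 0.05 s, during which the arm holds its last target. There are 200 camera calls.

## Working session

There is one attempt and no reset: what is moved stays moved. The work goes in short steps, Python scripts to look and compute and a tool call to move; the robot and the scene stay as the last step left them, time stands still between calls to the robot, and variables do not carry over. Pictures are saved under pics/ and viewed, at most 10 in all, crops included, and the job is handed in when it is done.

Besides the shell and the picture viewer there is one more tool, called after ">>>" as name([rows], argument=value, ...), one row to a line, values as JSON. apply_moves: Moves the arm, as the interface text tells. Its arguments: {"type":"object","properties":{"rows":{"type":"array","items":{"type":"object","properties":{"linear":{"type":"array","items":{"type":"number","minimum":-1,"maximum":1}},"delta_rot":{"type":"array","items":{"type":"number","minimum":-1,"maximum":1}}}}},"hand":{"type":"number"}},"required":["rows"]}

```bash
mkdir -p pics; cat > h.py <<'E'
import numpy as np,cv2
from rig import r
def snap(c,n):
    im=r.camera(c); cv2.imwrite(f'pics/{n}.png',im[:,:,::-1]); return im
def proj(c,P):
    k=r.get_calibration(c); M=k['camera_from_world']; p=(M@np.append(P,1))[:3]; q=k['mtx']@np.array([p[0],-p[1],-p[2]]); return q[:2]/q[2]
def atz(c,uv,z):
    k=r.get_calibration(c); M=np.array(k['camera_from_world']); d=np.linalg.inv(k['mtx'])@[uv[0],uv[1],1]; d=d*[1,-1,-1]
    R=M[:3,:3]; o=-R.T@M[:3,3]; d=R.T@d; return o+d*(z-o[2])/d[2]
E
python3 - <<'E'
from h import *
np.set_printoptions(precision=1,suppress=True)
for c in('side','top'):
    snap(c,c+'0')
    k=r.get_calibration(c);M=np.array(k['camera_from_world']);print(c,-M[:3,:3].T@M[:3,3],k.keys())
    for q,z in(('cover_knob',248),('gate_grip',98),('tray_floor',10),('cover',217),('intake_rim',214),('extractor_front',75)):
        for d in r.find_in(c,q)[:3]: print(q,round(d['p'],2),np.array(d['bbox']),atz(c,d['bbox'][:2],z))
print(r.sense()['time'],r.sense()['orientation'])
E
```

```text
side [ 327.5 -863.7 1073.4] dict_keys(['mtx', 'camera_from_world'])
cover_knob 0.84 [238.4 125.2  34.9  28.3] [613.2 161.8 248. ]
cover_knob 0.76 [296.9 165.9  29.5  20.7] [719.1 -61.8 248. ]
cover_knob 0.65 [174.4 171.3  31.8  26. ] [387.   16.4 248. ]
gate_grip 0.51 [242.7 183.6  28.   21.6] [594.8  57.5  98. ]
tray_floor 0.92 [231.4 274.   67.5  56.2] [ 482.7 -201.2   10. ]
cover 0.64 [238.1 125.8  33.2  25.1] [622.2 197.6 217. ]
cover 0.62 [176.4 170.4  28.5  21.6] [395.4  51.5 217. ]
cover 0.6 [293.5 164.9  30.8  23.2] [725.8 -24.8 217. ]
intake_rim 0.68 [242.1 142.5  74.5 106.8] [612.  118.5 214. ]
extractor_front 0.92 [240.5 143.5  73.3 106.2] [650.9 273.8  75. ]
extractor_front 0.47 [298.9 259.1  21.5  39. ] [ 666.8 -250.5   75. ]
top [ 431.1  -89.1 1117.4] dict_keys(['mtx', 'camera_from_world'])
cover_knob 0.9 [144.5 168.1  39.2  36.9] [617.1 192.  248. ]
cover_knob 0.86 [172.6 120.5  29.   32.9] [742.4 123.1 248. ]
cover_knob 0.59 [302.8 163.1  25.9  28.4] [ 625.7 -211.5  248. ]
gate_grip 0.51 [200.4 184.3  14.4   6.5] [598.3  72.8  98. ]
tray_floor 0.69 [287.8 228.8  51.9  51.3] [ 467.2 -191.4   10. ]
cover 0.8 [175.3 118.5  29.6  30.8] [759.  123.6 217. ]
cover 0.72 [143.7 168.4  37.9  42.9] [622.9 204.1 217. ]
cover 0.65 [145.4 249.9  37.9  32. ] [410.6 192.6 217. ]
intake_rim 0.87 [137.8 172.5 146.3  82.4] [612.7 220.3 214. ]
intake_rim 0.33 [254.8 130.6  54.   45.2] [723.8 -90.1 214. ]
extractor_front 0.95 [135.  172.9 145.8  82.8] [639.5 276.4  75. ]
extractor_front 0.7 [302.1 166.2  21.4  22.5] [ 654.8 -233.5   75. ]
0.7 [-0.   1.   0.1  0. ]
```

View pics/side0.png

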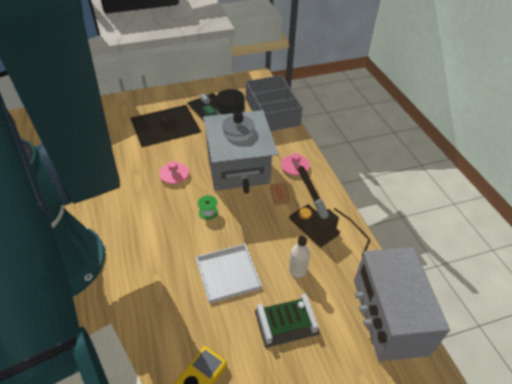

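View pics/top0.png

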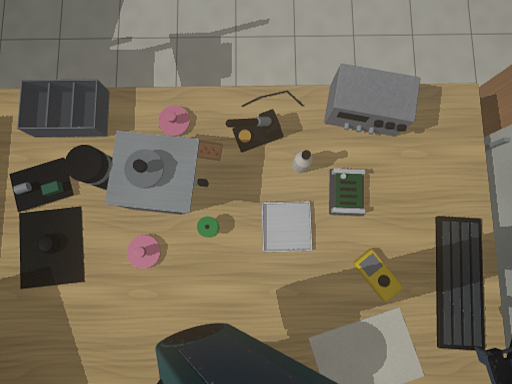

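The side view shows the extractor at about (240,145), with the cover on its intake at (238,122) and the grip at (246,185). The tray is at (229,272), and there are pink look-alikes at (175,174) and (295,165). In the top view the cover is at (144,168), the grip at (203,182) and the tray at (287,227). The front faces roughly world -y. I'll enlarge these areas to measure them.

```bash
python3 - <<'E'
import cv2,numpy as np
t=cv2.imread('pics/top0.png');s=cv2.imread('pics/side0.png')
a=cv2.resize(t[120:220,90:220],None,fx=6,fy=6,interpolation=cv2.INTER_CUBIC)
b=cv2.resize(s[85:200,190:290],None,fx=5,fy=5,interpolation=cv2.INTER_CUBIC)
cv2.imwrite('pics/ta.png',a);cv2.imwrite('pics/sb.png',b)
E
```

```text
(no output)
```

View pics/ta.png

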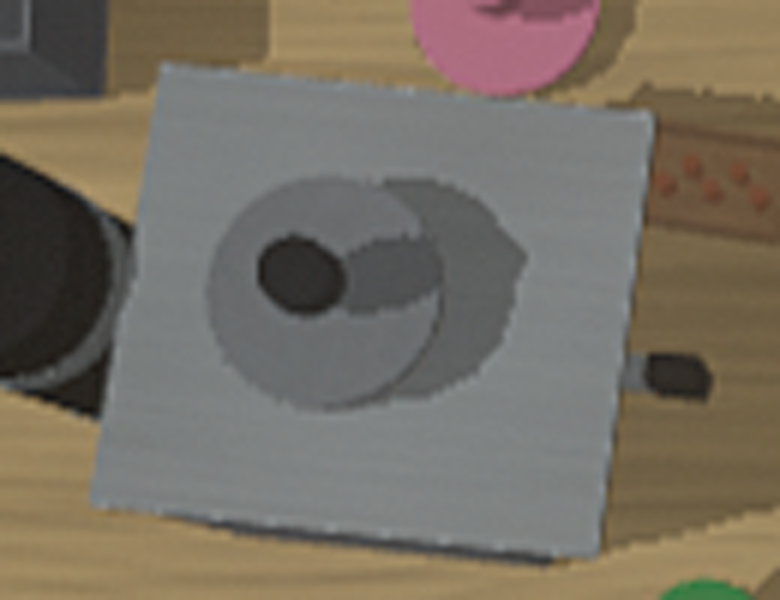

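View pics/sb.png

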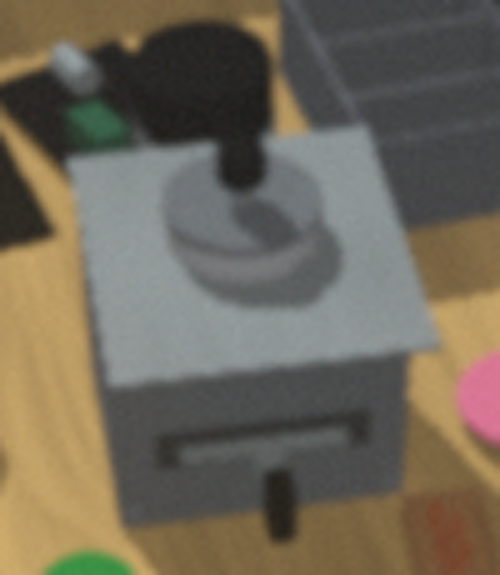

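The enlarged top crop shows the plate corners at (160,65), (653,113), (598,555) and (92,505), the knob at (302,275), the disc at (325,293) and the grip at (678,376). The side crop shows the same parts: plate corners (70,158), (368,127), (437,347) and (110,387), with the grip at (281,505). I'll fit the poses to these points.

```bash
cat > fit.py <<'E'
from h import *
from scipy.optimize import least_squares
np.set_printoptions(precision=1,suppress=True)
T=lambda x,y:np.array([(x+.5)/6-.5+90,(y+.5)/6-.5+120]); S=lambda x,y:np.array([(x+.5)/5-.5+190,(y+.5)/5-.5+85])
# extractor frame: origin front point on bench, +x into box
def W(p,l):
    c,s=np.cos(p[2]),np.sin(p[2]); return np.array([p[0]+c*l[0]-s*l[1],p[1]+s*l[0]+c*l[1],l[2]])
C={'fr+':(-60,100,192),'fr-':(-60,-100,192),'bk+':(170,100,192),'bk-':(170,-100,192)}
ob=[('top',T(653,113),(-60,-100,192)),('top',T(598,555),(-60,100,192)),('top',T(160,65),(170,-100,192)),('top',T(92,505),(170,100,192)),
('side',S(70,158),(170,100,192)),('side',S(368,127),(170,-100,192)),('side',S(437,347),(-60,-100,192)),('side',S(110,387),(-60,100,192))]
f=lambda p:np.concatenate([proj(c,W(p,l))-u for c,u,l in ob])
s=least_squares(f,[612,100,1.5],x_scale=[100,100,.1])
print('extr',s.x,'yaw',s.x[2]);print(s.fun.reshape(-1,2))
print('intake',W(s.x,(70,0,214)))
print('knob top',atz('top',T(302,275),258),'disc',atz('top',T(325,293),218), 'knob side',atz('side',S(241,168),248))
print('grip shut',W(s.x,(-60,0,75)),'side',atz('side',S(281,505),75),'top',atz('top',T(678,376),92))
for d in r.masks_of('top','tray_floor')[:1]+r.masks_of('side','tray_floor')[:1]:
    pts=np.argwhere(d['pixels'])[:,::-1].astype(np.float32); c=cv2.minAreaRect(pts); print(c[0],c[1],c[2])
    q=cv2.approxPolyDP(cv2.convexHull(pts),6,True)[:,0]; print(q.tolist())
    cam='top' if d is not None and abs(c[0][0]-287)<20 else 'side'
    w=np.array([atz(cam,u,16) for u in q]); print(w,w.mean(0))
E
python3 fit.py
```

```text
extr [615.1 133.6   1.5] yaw 1.455286877968535
[[ 0.8  1. ]
 [ 0.5 -0.2]
 [ 0.2  0.6]
 [-0.4 -0.9]
 [ 0.2 -0.4]
 [-1.3 -0.4]
 [ 0.1 -0.5]
 [ 0.9 -0.7]]
intake [623.2 203.1 214. ]
knob top [622.  200.5 258. ] disc [622.7 203.6 218. ] knob side [621.3 196.3 248. ]
grip shut [608.2  74.   75. ] side [608.1  67.6  75. ] top [605.5  67.3  92. ]
(286.53350830078125, 226.83865356445312) (49.44047164916992, 49.28059768676758) 87.70938873291016
[[312.0, 249.0], [265.0, 251.0], [262.0, 205.0], [309.0, 203.0]]
[[ 403.6 -264.9   16. ]
 [ 398.9 -118.2   16. ]
 [ 543.1 -110.7   16. ]
 [ 547.9 -260.1   16. ]] [ 473.4 -188.4   16. ]
(228.7830352783203, 272.4905700683594) (49.44979476928711, 56.72990798950195) 74.05460357666016
[[261.0, 288.0], [209.0, 302.0], [196.0, 257.0], [245.0, 244.0]]
[[ 548.8 -273.8   16. ]
 [ 399.2 -273.2   16. ]
 [ 397.4 -117.1   16. ]
 [ 550.2 -114.2   16. ]] [ 473.9 -194.6   16. ]
```

```bash
python3 - <<'E'
from h import *
from scipy.spatial.transform import Rotation as R
np.set_printoptions(precision=2,suppress=True)
s=r.sense();q=s['orientation'];print(R.from_quat(np.roll(q,-1)).as_matrix(),s['wrist_force'])
for c in('top','side'):
  for n,z in(('iron_stand_center',20),('solder_reel_center',25),('cleaner_center',75),('carton_center',11)):
    for d in r.find_in(c,n)[:1]: print(c,n,d['p'],np.array(d['bbox']),atz(c,d['bbox'][:2],z))
for u in((245,131),(268,118),(230,123),(280,143)):print(atz('top',u,20),atz('top',u,200))
for u in((300,170),(322,210)):print('side',atz('side',u,200),atz('side',u,60))
E
```

```text
[[ 0.97  0.24  0.  ]
 [ 0.24 -0.97 -0.  ]
 [ 0.    0.   -1.  ]] [-0.27  0.99  0.52]
top iron_stand_center 0.89 [253.1 130.4  53.6  46.2] [787.42 -84.78  20.  ]
top solder_reel_center 0.57 [209.2 227.   24.9  23.4] [474.85  55.37  25.  ]
top cleaner_center 0.84 [302.4 162.3  21.1  26. ] [ 666.92 -234.74   75.  ]
top carton_center 0.66 [210.3 149.4  21.7  23.1] [727.7   55.61  11.  ]
side iron_stand_center 0.96 [314.6 207.1  47.5  82.8] [810.58 -40.93  20.  ]
side solder_reel_center 0.62 [205.7 207.6  22.   23.5] [468.75  56.91  25.  ]
side cleaner_center 0.74 [300.1 258.9  19.2  39.9] [ 670.28 -250.9    75.  ]
side carton_center 0.58 [282.2 195.1  19.4  25.1] [730.89  48.41  11.  ]
[785.7  -58.34  20.  ] [727.54 -63.39 200.  ]
[ 828.96 -134.03   20.  ] [ 763.71 -126.66  200.  ]
[813.35  -9.42  20.  ] [750.66 -22.49 200.  ]
[ 744.12 -171.65   20.  ] [ 692.79 -158.11  200.  ]
side [744.15 -34.24 200.  ] [810.93  98.71  60.  ]
side [ 743.09 -197.05  200.  ] [809.7  -90.19  60.  ]
```

>>> apply_moves([
  {"linear": [0.75, 1, 0.27], "delta_rot": [0, 0, 0.87]},
  {"linear": [0.75, 1, 0.27], "delta_rot": [0, 0, 0.87]},
  {"linear": [0.75, 1, 0.27], "delta_rot": [0, 0, 0.87]},
  {"linear": [0.75, 1, 0.27], "delta_rot": [0, 0, 0.87]},
  {"linear": [0.75, 1, 0.27], "delta_rot": [0, 0, 0.87]},
  {"linear": [0.75, 1, 0.27], "delta_rot": [0, 0, 0.87]},
  {"linear": [0.75, 1, 0.27], "delta_rot": [0, 0, 0.87]},
  {"linear": [0.75, 1, 0.27], "delta_rot": [0, 0, 0.87]},
  {"linear": [0.75, 1, 0.27], "delta_rot": [0, 0, 0.87]},
  {"linear": [0.75, 1, 0.27], "delta_rot": [0, 0, 0.87]},
], hand=0.7)

```text
time: 2.45
position: [465.7, -278.9, 330.5]
orientation: [0.0, 0.746, 0.666, 0.0]
wrist_force: [-0.3, 0.0, -0.8]
width: 63.6
finger_force: 0.0
```

>>> apply_moves([
  {"linear": [0.39, 1, 0]},
  {"linear": [0.39, 1, 0]},
  {"linear": [0.39, 1, 0]},
  {"linear": [0.39, 1, 0]},
  {"linear": [0.39, 1, 0]},
  {"linear": [0.39, 1, 0]},
  {"linear": [0.39, 1, 0]},
  {"linear": [0.39, 1, 0]},
  {"linear": [0.39, 1, 0]},
  {"linear": [0.39, 1, 0]},
])

```text
schema error: expected keys linear, delta_rot
```

>>> apply_moves([
  {"linear": [0, 1, 0]},
  {"linear": [0, 1, 0]},
  {"linear": [0, 0, 0]},
  {"linear": [0, 0, 0]},
])

```text
schema error: expected keys linear, delta_rot
```

>>> apply_moves([
  {"linear": [0.39, 1, 0], "delta_rot": [0, 0, 0]},
  {"linear": [0.39, 1, 0], "delta_rot": [0, 0, 0]},
  {"linear": [0.39, 1, 0], "delta_rot": [0, 0, 0]},
  {"linear": [0.39, 1, 0], "delta_rot": [0, 0, 0]},
  {"linear": [0.39, 1, 0], "delta_rot": [0, 0, 0]},
  {"linear": [0.39, 1, 0], "delta_rot": [0, 0, 0]},
  {"linear": [0.39, 1, 0], "delta_rot": [0, 0, 0]},
  {"linear": [0.39, 1, 0], "delta_rot": [0, 0, 0]},
  {"linear": [0.39, 1, 0], "delta_rot": [0, 0, 0]},
  {"linear": [0.39, 1, 0], "delta_rot": [0, 0, 0]},
])

```text
time: 3.7
position: [621.2, 121.1, 330.0]
orientation: [0.0, 0.748, 0.664, 0.0]
wrist_force: [0.4, -0.8, -1.0]
width: 64.1
finger_force: 0.0
```

>>> apply_moves([
  {"linear": [0, 1, 0], "delta_rot": [0, 0, 0]},
  {"linear": [0, 1, -0.5], "delta_rot": [0, 0, 0]},
  {"linear": [0, 0, -0.5], "delta_rot": [0, 0, 0]},
  {"linear": [0, 0, 0], "delta_rot": [0, 0, 0]},
])

```text
time: 4.2
position: [620.0, 199.2, 288.2]
orientation: [-0.001, 0.748, 0.664, -0.001]
wrist_force: [0.2, -0.4, 0.5]
width: 63.6
finger_force: 0.0
```

>>> apply_moves([
  {"linear": [0.05, 0.05, -0.5], "delta_rot": [0, 0, 0]},
  {"linear": [0, 0, -0.4], "delta_rot": [0, 0, 0]},
  {"linear": [0, 0, -0.38], "delta_rot": [0, 0, 0]},
  {"linear": [0, 0, 0], "delta_rot": [0, 0, 0]},
])

```text
time: 4.7
position: [622.2, 201.3, 237.1]
orientation: [-0.0, 0.748, 0.664, -0.001]
wrist_force: [-0.2, -0.7, 0.4]
width: 64.0
finger_force: 0.0
```

>>> apply_moves([
  {"linear": [0, 0, 0], "delta_rot": [0, 0, 0]},
  {"linear": [0, 0, 0], "delta_rot": [0, 0, 0]},
  {"linear": [0, 0, 0], "delta_rot": [0, 0, 0]},
  {"linear": [0, 0, 0], "delta_rot": [0, 0, 0]},
  {"linear": [0, 0, 0], "delta_rot": [0, 0, 0]},
], hand=0)

```text
time: 5.32
position: [623.1, 201.7, 239.2]
orientation: [0.0, 0.748, 0.664, 0.0]
wrist_force: [-0.1, -0.4, 3.3]
width: 31.4
finger_force: 30.0
```

>>> apply_moves([
  {"linear": [0, 0, 0.3], "delta_rot": [0, 0, 0]},
  {"linear": [0, 0, 0.5], "delta_rot": [0, 0, 0]},
  {"linear": [0, 0, 0.7], "delta_rot": [0, 0, 0]},
  {"linear": [0, 0, 0.6], "delta_rot": [0, 0, 0]},
  {"linear": [0, 0, 0.4], "delta_rot": [0, 0, 0]},
  {"linear": [0, 0, 0], "delta_rot": [0, 0, 0]},
])

```text
time: 6.08
position: [623.3, 201.8, 340.3]
orientation: [0.0, 0.748, 0.664, 0.001]
wrist_force: [0.5, -0.3, -2.1]
width: 31.7
finger_force: 30.0
```

```bash
python3 - <<'E'
from h import *
a=snap('top','t1');b=snap('side','s1');s=r.sense();print(s)
cv2.imwrite('pics/c1.png',cv2.resize(np.hstack([a[120:240,80:200],b[60:180,180:300]])[:,:,::-1],None,fx=3.3,fy=3.3))
E
```

```text
{'time': 6.175, 'qpos': array([ 2.77552782e-01,  1.96010080e-01,  1.74930091e+00, -3.67729154e-05,
        1.19700206e+00,  3.95800977e-01]), 'joint_vel': array([-0.0008867 ,  0.01078661,  0.00894188,  0.0007377 , -0.00152715,
        0.00045661]), 'effort': array([ 1.39482517e-02, -6.87378716e+01, -5.05679083e+01,  8.57397588e-02,
        2.78229086e-02,  6.13003231e-04]), 'position': array([622.56996964, 201.59222065, 338.1414474 ]), 'orientation': array([-1.40838520e-04,  7.47649425e-01,  6.64093523e-01, -3.31963408e-04]), 'wrist_force': array([-0.49847008,  0.10777005, -1.91401862]), 'torque': array([-0.04049901, -0.07764949,  0.03520587]), 'finger_force': 29.999642372131348, 'width': 31.281444866190743}
```

View pics/c1.png

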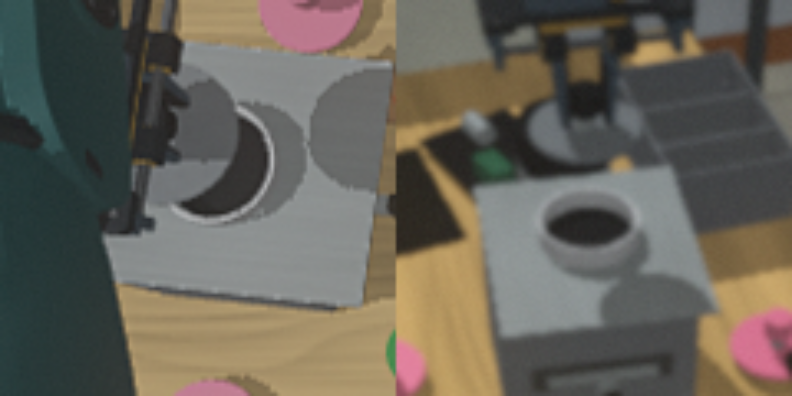

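Both crops show the knob gripped and the cover level, hanging clear of the bare collar at (585,225). Next I'll carry it to the tray.

>>> apply_moves([
  {"linear": [-0.2, -0.5, 0], "delta_rot": [0, 0, 0]},
  {"linear": [-0.4, -1, 0], "delta_rot": [0, 0, 0]},
  {"linear": [-0.4, -1, 0], "delta_rot": [0, 0, 0]},
  {"linear": [-0.4, -1, 0], "delta_rot": [0, 0, 0]},
  {"linear": [-0.4, -1, 0], "delta_rot": [0, 0, 0]},
  {"linear": [-0.4, -1, 0], "delta_rot": [0, 0, 0]},
  {"linear": [-0.4, -1, 0], "delta_rot": [0, 0, 0]},
  {"linear": [-0.4, -1, 0], "delta_rot": [0, 0, 0]},
  {"linear": [-0.4, -1, 0], "delta_rot": [0, 0, 0]},
  {"linear": [-0.3, -0.9, 0], "delta_rot": [0, 0, 0]},
])

```text
time: 7.42
position: [473.0, -175.9, 338.0]
orientation: [-0.0, 0.748, 0.664, -0.0]
wrist_force: [1.4, 0.4, -2.1]
width: 31.6
finger_force: 30.0
```

>>> apply_moves([
  {"linear": [-0.03, -0.4, -0.3], "delta_rot": [0, 0, 0]},
  {"linear": [0, 0, -0.7], "delta_rot": [0, 0, 0]},
  {"linear": [0, 0, -0.8], "delta_rot": [0, 0, 0]},
  {"linear": [0, 0, -0.8], "delta_rot": [0, 0, 0]},
  {"linear": [0, 0, -0.8], "delta_rot": [0, 0, 0]},
  {"linear": [0, 0, -0.6], "delta_rot": [0, 0, 0]},
  {"linear": [0, 0, -0.4], "delta_rot": [0, 0, 0]},
  {"linear": [0, 0, -0.2], "delta_rot": [0, 0, 0]},
  {"linear": [0, 0, 0], "delta_rot": [0, 0, 0]},
  {"linear": [0, 0, 0], "delta_rot": [0, 0, 0]},
])

```text
time: 8.68
position: [474.2, -190.5, 155.5]
orientation: [0.001, 0.748, 0.664, 0.0]
wrist_force: [-0.0, -0.7, -1.8]
width: 31.3
finger_force: 30.0
```

>>> apply_moves([
  {"linear": [0, 0, -0.4], "delta_rot": [0, 0, 0]},
  {"linear": [0, 0, -0.6], "delta_rot": [0, 0, 0]},
  {"linear": [0, 0, -0.6], "delta_rot": [0, 0, 0]},
  {"linear": [0, 0, -0.5], "delta_rot": [0, 0, 0]},
  {"linear": [0, 0, -0.3], "delta_rot": [0, 0, 0]},
  {"linear": [0, 0, -0.2], "delta_rot": [0, 0, 0]},
  {"linear": [0, 0, -0.05], "delta_rot": [0, 0, 0]},
  {"linear": [0, 0, 0], "delta_rot": [0, 0, 0]},
  {"linear": [0, 0, 0], "delta_rot": [0, 0, 0]},
])

```text
time: 9.8
position: [474.0, -190.5, 49.2]
orientation: [0.0, 0.748, 0.664, 0.0]
wrist_force: [0.8, -0.0, -2.0]
width: 31.6
finger_force: 30.0
```

>>> apply_moves([
  {"linear": [0, 0, -0.05], "delta_rot": [0, 0, 0]},
  {"linear": [0, 0, -0.05], "delta_rot": [0, 0, 0]},
  {"linear": [0, 0, 0], "delta_rot": [0, 0, 0]},
  {"linear": [0, 0, 0], "delta_rot": [0, 0, 0]},
])

```text
time: 10.3
position: [473.7, -190.3, 44.7]
orientation: [-0.0, 0.748, 0.664, -0.0]
wrist_force: [-0.4, 0.5, -3.6]
width: 31.7
finger_force: 30.0
```

```bash
python3 - <<'E'
from h import *
a=snap('top','t2');b=snap('side','s2');s=r.sense();print(s['wrist_force'],s['position'])
cv2.imwrite('pics/c2.png',cv2.resize(np.hstack([a[170:280,230:340],b[210:320,170:280]])[:,:,::-1],None,fx=3.6,fy=3.6,interpolation=cv2.INTER_CUBIC))
E
```

```text
[-0.11109812  0.16786199 -2.52345168] [ 473.66610929 -190.31397479   44.72593918]
```

View pics/c2.png

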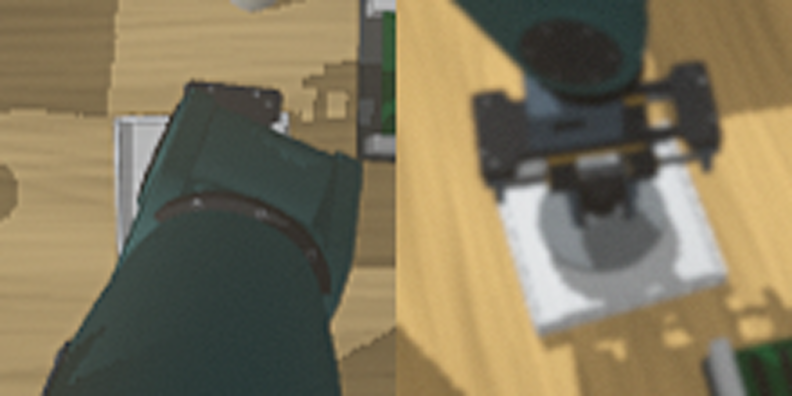

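The cover hangs inside the tray walls in the side crop, at about (605,230). I'll lower the last few millimetres one at a time until I feel contact.

>>> apply_moves([
  {"linear": [0, 0, -0.03], "delta_rot": [0, 0, 0]},
  {"linear": [0, 0, -0.03], "delta_rot": [0, 0, 0]},
  {"linear": [0, 0, 0], "delta_rot": [0, 0, 0]},
  {"linear": [0, 0, 0], "delta_rot": [0, 0, 0]},
])

```text
time: 10.9
position: [473.7, -190.3, 42.3]
orientation: [-0.0, 0.748, 0.664, -0.0]
wrist_force: [0.1, -0.5, -2.7]
width: 31.4
finger_force: 30.0
```

>>> apply_moves([
  {"linear": [0, 0, -0.03], "delta_rot": [0, 0, 0]},
  {"linear": [0, 0, 0], "delta_rot": [0, 0, 0]},
  {"linear": [0, 0, 0], "delta_rot": [0, 0, 0]},
])

```text
time: 11.28
position: [473.7, -190.4, 41.2]
orientation: [0.0, 0.748, 0.664, 0.0]
wrist_force: [-0.2, -0.0, -0.7]
width: 31.4
finger_force: 30.0
```

>>> apply_moves([
  {"linear": [0, 0, -0.02], "delta_rot": [0, 0, 0]},
  {"linear": [0, 0, 0], "delta_rot": [0, 0, 0]},
  {"linear": [0, 0, 0], "delta_rot": [0, 0, 0]},
])

```text
time: 11.65
position: [473.8, -190.4, 41.1]
orientation: [-0.0, 0.748, 0.664, -0.0]
wrist_force: [-7.0, 2.9, 18.9]
width: 31.2
finger_force: 30.0
```

>>> apply_moves([
  {"linear": [0, 0, 0.015], "delta_rot": [0, 0, 0]},
  {"linear": [0, 0, 0], "delta_rot": [0, 0, 0]},
])

```text
time: 11.9
position: [473.7, -190.4, 41.1]
orientation: [0.0, 0.748, 0.664, 0.0]
wrist_force: [-2.9, 1.4, 7.1]
width: 31.3
finger_force: 30.0
```

>>> apply_moves([
  {"linear": [0, 0, 0], "delta_rot": [0, 0, 0]},
  {"linear": [0, 0, 0], "delta_rot": [0, 0, 0]},
  {"linear": [0, 0, 0], "delta_rot": [0, 0, 0]},
  {"linear": [0, 0, 0], "delta_rot": [0, 0, 0]},
], hand=0.7)

```text
time: 12.4
position: [473.7, -190.3, 40.9]
orientation: [-0.0, 0.748, 0.664, -0.0]
wrist_force: [-0.6, -0.3, -0.1]
width: 63.9
finger_force: 0.0
```

>>> apply_moves([
  {"linear": [0, 0, 0.3], "delta_rot": [0, 0, 0]},
  {"linear": [0, 0, 0.8], "delta_rot": [0, 0, 0]},
  {"linear": [0, 0, 1], "delta_rot": [0, 0, 0]},
  {"linear": [0, 0, 1], "delta_rot": [0, 0, 0]},
  {"linear": [0, 0, 1], "delta_rot": [0, 0, 0]},
  {"linear": [0, 0, 0.9], "delta_rot": [0, 0, 0]},
])

```text
time: 13.15
position: [473.6, -190.3, 243.3]
orientation: [0.001, 0.748, 0.664, 0.0]
wrist_force: [-0.7, -0.5, -0.4]
width: 63.9
finger_force: 0.0
```

>>> apply_moves([
  {"linear": [0.39, 0.59, -0.21], "delta_rot": [0.56, -0.066, 0]},
  {"linear": [0.39, 0.59, -0.21], "delta_rot": [0.56, -0.066, 0]},
  {"linear": [0.39, 0.59, -0.21], "delta_rot": [0.56, -0.066, 0]},
  {"linear": [0.39, 0.59, -0.21], "delta_rot": [0.56, -0.066, 0]},
  {"linear": [0.39, 0.59, -0.21], "delta_rot": [0.56, -0.066, 0]},
  {"linear": [0.39, 0.59, -0.21], "delta_rot": [0.56, -0.066, 0]},
  {"linear": [0.39, 0.59, -0.21], "delta_rot": [0.56, -0.066, 0]},
  {"linear": [0.39, 0.59, -0.21], "delta_rot": [0.56, -0.066, 0]},
  {"linear": [0, 0, 0], "delta_rot": [0, 0, 0]},
  {"linear": [0, 0, 0], "delta_rot": [0, 0, 0]},
])

```text
time: 14.4
position: [598.3, -2.0, 174.4]
orientation: [-0.205, 0.711, 0.632, 0.231]
wrist_force: [-0.5, -0.3, -0.7]
width: 63.8
finger_force: 0.0
```

```bash
python3 - <<'E'
from h import *
from scipy.spatial.transform import Rotation as R
np.set_printoptions(precision=3,suppress=True)
a=snap('top','t3');b=snap('side','s3');s=r.sense();print(s['wrist_force'],s['position'],s['qpos']);print(R.from_quat(np.roll(s['orientation'],-1)).as_matrix())
cv2.imwrite('pics/c3.png',cv2.resize(np.hstack([a[150:290,180:320],b[100:240,170:310]])[:,:,::-1],None,fx=2.85,fy=2.85,interpolation=cv2.INTER_CUBIC))
cv2.imwrite('pics/c3b.png',cv2.resize(np.hstack([a[190:270,250:330],b[230:310,190:270]])[:,:,::-1],None,fx=4,fy=4,interpolation=cv2.INTER_CUBIC))
for q in ('gate_grip','gate'):
  for d in r.find_in('side',q)[:2]: print(q,d['p'],np.array(d['bbox']),atz('side',d['bbox'][:2],75))
for c in('top','side'):
  for d in r.find_in(c,'cover')[:4]: print(c,d['p'],np.array(d['bbox']),atz(c,d['bbox'][:2],30))
E
```

```text
[-0.383 -0.331  0.255] [598.412  -2.026 174.601] [-0.299  0.359  1.978  0.723  1.065 -0.626]
[[ 0.095  0.993  0.07 ]
 [ 0.803 -0.118  0.584]
 [ 0.588  0.001 -0.809]]
top 0.87 [172.8 121.6  33.3  27.1] [816.688 175.626  30.   ]
top 0.66 [143.8 251.3  36.2  33. ] [402.094 255.847  30.   ]
side 0.95 [227.8 269.9  32.3  32.2] [ 473.656 -197.401   30.   ]
side 0.65 [295.1 163.3  27.5  16.5] [821.321 164.506  30.   ]
side 0.59 [175.8 173.2  27.   17.4] [405.654 238.038  30.   ]
```

View pics/c3.png

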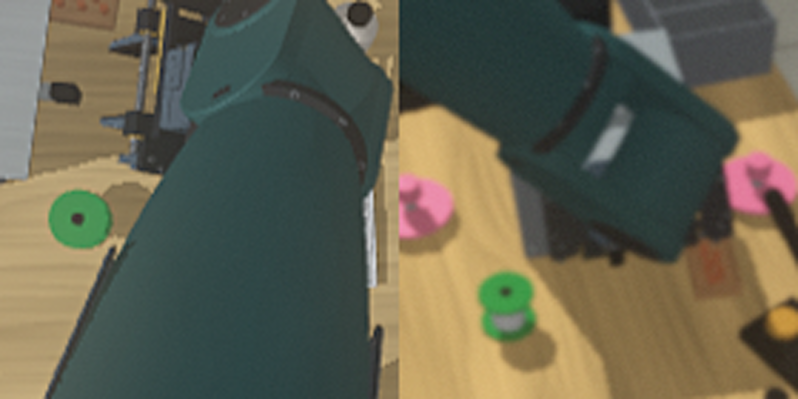

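The top crop shows the grip at (65,92), lined up between the fingers. The bottle at (355,15) and the reel at (80,218) haven't been touched. I'll come in along the tool axis.

>>> apply_moves([
  {"linear": [0.03, 0.24, -0.325], "delta_rot": [0, 0, 0]},
  {"linear": [0.03, 0.24, -0.325], "delta_rot": [0, 0, 0]},
  {"linear": [0.03, 0.24, -0.325], "delta_rot": [0, 0, 0]},
  {"linear": [0.03, 0.24, -0.325], "delta_rot": [0, 0, 0]},
  {"linear": [0.03, 0.24, -0.325], "delta_rot": [0, 0, 0]},
  {"linear": [0.03, 0.24, -0.325], "delta_rot": [0, 0, 0]},
  {"linear": [0.03, 0.24, -0.325], "delta_rot": [0, 0, 0]},
  {"linear": [0.03, 0.24, -0.325], "delta_rot": [0, 0, 0]},
  {"linear": [0, 0, 0], "delta_rot": [0, 0, 0]},
])

```text
time: 15.82
position: [607.5, 76.0, 68.7]
orientation: [-0.207, 0.711, 0.632, 0.231]
wrist_force: [-0.4, -1.0, 0.3]
width: 63.7
finger_force: 0.0
```

>>> apply_moves([
  {"linear": [0, 0, 0], "delta_rot": [0, 0, 0]},
  {"linear": [0, 0, 0], "delta_rot": [0, 0, 0]},
  {"linear": [0, 0, 0], "delta_rot": [0, 0, 0]},
  {"linear": [0, 0, 0], "delta_rot": [0, 0, 0]},
  {"linear": [0, 0, 0], "delta_rot": [0, 0, 0]},
  {"linear": [0, 0, 0], "delta_rot": [0, 0, 0]},
], hand=0)

```text
time: 16.58
position: [609.6, 74.9, 70.0]
orientation: [-0.205, 0.711, 0.631, 0.232]
wrist_force: [11.2, 0.3, -6.6]
width: 18.3
finger_force: 30.0
```

```bash
cat > gate.py <<'E'
import io,contextlib
with contextlib.redirect_stdout(io.StringIO()):
    from fit import *
import itertools,sys
def opening(cam,img,verbose=True):
    o2=[o for o in ob if o[0]==cam]
    e=least_squares(lambda p:np.concatenate([proj(c,W(p,l))-u for c,u,l in o2]),s.x,x_scale=[100,100,.1]).x
    def hull(o,dy):
        pts=np.array([proj(cam,W(e,(-60-o+a*14,dy+b*9,75+c*23))) for a,b,c in itertools.product((-1,1),repeat=3)])
        return pts
    g=cv2.resize(img,None,fx=6,fy=6,interpolation=cv2.INTER_CUBIC).max(2).astype(float)
    def score(o,dy):
        P=hull(o,dy); h=cv2.convexHull((((P+.5)*6-.5)*16).astype(np.int32))
        m=np.zeros(g.shape,np.uint8); cv2.fillConvexPoly(m,h,1,shift=4)
        ring=cv2.dilate(m,np.ones((3,3)),iterations=10)-m
        return g[ring>0].mean()-g[m>0].mean()
    best=max((score(o,d),o,d) for o in np.arange(-4,75,1.) for d in np.arange(-6,7,1.))
    print(cam,e,'best',np.array(best))
if __name__=='__main__':
    for c,n in(('top',sys.argv[1]),('side',sys.argv[2])): opening(c,cv2.imread(f'pics/{n}.png'))
E
python3 gate.py top0 side0
```

```text
Traceback (most recent call last):
  File "gate.py", line 20, in <module>
    for c,n in(('top',sys.argv[1]),('side',sys.argv[2])): opening(c,cv2.imread(f'pics/{n}.png'))
                                                          ~~~~~~~^^^^^^^^^^^^^^^^^^^^^^^^^^^^^^^
  File "gate.py", line 17, in opening
    best=max((score(o,d),o,d) for o in np.arange(-4,75,1.) for d in np.arange(-6,7,1.))
  File "gate.py", line 17, in <genexpr>
    best=max((score(o,d),o,d) for o in np.arange(-4,75,1.) for d in np.arange(-6,7,1.))
              ~~~~~^^^^^
  File "gate.py", line 13, in score
    P=hull(o,dy); h=cv2.convexHull((((P+.5)*6-.5)*16).astype(np.int32))
  File "gate.py", line 9, in hull
    pts=np.array([proj(cam,W(e,(-60-o+a*14,dy+b*9,75+c*23))) for a,b,c in itertools.product((-1,1),repeat=3)])
                  ~~~~^^^^^^^^^^^^^^^^^^^^^^^^^^^^^^^^^^^^^^
  File "h.py", line 6, in proj
    k=r.get_calibration(c); M=k['camera_from_world']; p=(M@np.append(P,1))[:3]; q=k['mtx']@np.array([p[0],-p[1],-p[2]]); return q[:2]/q[2]
ValueError: time passes only in moves, steps and waits
```

```bash
sed -i '/^for d in r.masks_of/,$d' fit.py
sed -i "s/r.get_calibration(c)/K(c)/; s/^def snap/import functools\nK=functools.lru_cache(None)(lambda c:r.get_calibration(c))\ndef snap/" h.py
python3 gate.py top0 side0; python3 -c "from rig import r;print(r.sense()['time'])"
```

```text
top [615.8 134.3   1.5] best [54.1  5.   1. ]
side [613.7 131.1   1.4] best [41.7  4.  -2. ]
16.675
```

>>> apply_moves([
  {"linear": [-0.012, -0.1, 0], "delta_rot": [0, 0, 0]},
  {"linear": [-0.012, -0.1, 0], "delta_rot": [0, 0, 0]},
  {"linear": [-0.012, -0.1, 0], "delta_rot": [0, 0, 0]},
  {"linear": [-0.012, -0.1, 0], "delta_rot": [0, 0, 0]},
  {"linear": [-0.012, -0.1, 0], "delta_rot": [0, 0, 0]},
  {"linear": [-0.012, -0.1, 0], "delta_rot": [0, 0, 0]},
  {"linear": [-0.012, -0.1, 0], "delta_rot": [0, 0, 0]},
  {"linear": [-0.012, -0.1, 0], "delta_rot": [0, 0, 0]},
  {"linear": [-0.012, -0.1, 0], "delta_rot": [0, 0, 0]},
  {"linear": [-0.012, -0.1, 0], "delta_rot": [0, 0, 0]},
])

```text
time: 17.92
position: [605.0, 35.2, 70.0]
orientation: [-0.205, 0.711, 0.631, 0.232]
wrist_force: [15.0, 7.8, -10.6]
width: 18.0
finger_force: 30.0
```

>>> apply_moves([
  {"linear": [-0.012, -0.1, 0], "delta_rot": [0, 0, 0]},
  {"linear": [-0.012, -0.1, 0], "delta_rot": [0, 0, 0]},
  {"linear": [-0.012, -0.1, 0], "delta_rot": [0, 0, 0]},
  {"linear": [-0.01, -0.075, 0], "delta_rot": [0, 0, 0]},
  {"linear": [0, 0, 0], "delta_rot": [0, 0, 0]},
  {"linear": [0, 0, 0], "delta_rot": [0, 0, 0]},
  {"linear": [0, 0, 0], "delta_rot": [0, 0, 0]},
])

```text
time: 18.8
position: [603.2, 19.9, 70.0]
orientation: [-0.204, 0.711, 0.631, 0.232]
wrist_force: [13.7, 3.3, -7.8]
width: 18.0
finger_force: 30.0
```

>>> apply_moves([
  {"linear": [0, 0, 0], "delta_rot": [0, 0, 0]},
  {"linear": [0, 0, 0], "delta_rot": [0, 0, 0]},
  {"linear": [0, 0, 0], "delta_rot": [0, 0, 0]},
  {"linear": [0, 0, 0], "delta_rot": [0, 0, 0]},
], hand=0.5)

```text
time: 19.3
position: [601.3, 20.3, 69.7]
orientation: [-0.206, 0.711, 0.631, 0.231]
wrist_force: [0.1, -0.1, -0.9]
width: 45.8
finger_force: 0.0
```

>>> apply_moves([
  {"linear": [-0.03, -0.24, 0.325], "delta_rot": [0, 0, 0]},
  {"linear": [-0.03, -0.24, 0.325], "delta_rot": [0, 0, 0]},
  {"linear": [-0.03, -0.24, 0.325], "delta_rot": [0, 0, 0]},
  {"linear": [-0.03, -0.24, 0.325], "delta_rot": [0, 0, 0]},
  {"linear": [-0.03, -0.24, 0.5], "delta_rot": [0, 0, 0]},
  {"linear": [-0.03, -0.24, 0.8], "delta_rot": [0, 0, 0]},
  {"linear": [-0.1, -0.2, 1], "delta_rot": [0, 0, 0]},
  {"linear": [-0.2, -0.2, 1], "delta_rot": [0, 0, 0]},
  {"linear": [-0.3, -0.5, 0.8], "delta_rot": [-0.8, 0.1, 0]},
  {"linear": [-0.3, -0.7, 0.3], "delta_rot": [-0.8, 0.1, 0]},
])

```text
time: 20.55
position: [558.2, -102.7, 300.9]
orientation: [-0.131, 0.733, 0.651, 0.149]
wrist_force: [-0.9, -0.3, -0.8]
width: 45.6
finger_force: 0.0
```

>>> apply_moves([
  {"linear": [-0.3, -1, 0], "delta_rot": [-0.8, 0.1, 0]},
  {"linear": [-0.3, -1, 0], "delta_rot": [-0.8, 0.1, 0]},
  {"linear": [-0.3, -1, 0], "delta_rot": [-0.8, 0.1, 0]},
  {"linear": [-0.3, -1, 0], "delta_rot": [-0.5, 0.05, 0]},
  {"linear": [-0.3, -1, 0], "delta_rot": [0, 0, 0]},
  {"linear": [-0.3, -1, 0], "delta_rot": [0, 0, 0]},
  {"linear": [-0.3, -1, 0], "delta_rot": [0, 0, 0]},
  {"linear": [-0.3, -1, 0], "delta_rot": [0, 0, 0]},
  {"linear": [-0.3, -1, 0], "delta_rot": [0, 0, 0]},
  {"linear": [0, 0, 0], "delta_rot": [0, 0, 0]},
])

```text
time: 21.8
position: [448.9, -463.6, 298.6]
orientation: [0.0, 0.749, 0.662, -0.002]
wrist_force: [-0.4, 0.5, -0.2]
width: 45.7
finger_force: 0.0
```

```bash
python3 - <<'E'
from h import *
a=snap('top','t4');b=snap('side','s4')
cv2.imwrite('pics/c4.png',cv2.resize(np.hstack([a[120:290,130:330],b[120:290,160:360]])[:,:,::-1],None,fx=2,fy=2,interpolation=cv2.INTER_CUBIC))
E
python3 gate.py t4 s4
```

```text
top [615.8 134.3   1.5] best [54.9 60.   1. ]
side [613.7 131.1   1.4] best [ 7.2 -4.  -6. ]
```

View pics/c4.png

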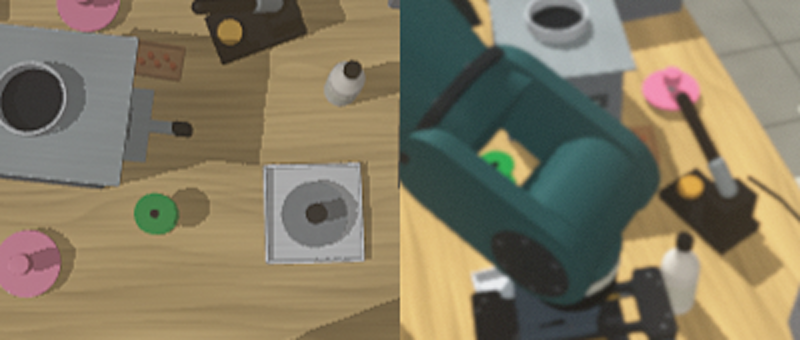

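The top crop shows the cover lying upright in the tray at (316,213) and the gate pulled out at (180,129), with the bystanders where they were. The arm blocks the side view, so I'll move it away and cross-check the opening.

>>> apply_moves([
  {"linear": [-0.88, -0.68, 0], "delta_rot": [0, 0, 0]},
  {"linear": [-0.88, -0.68, 0], "delta_rot": [0, 0, 0]},
  {"linear": [-0.88, -0.68, 0], "delta_rot": [0, 0, 0]},
  {"linear": [-0.88, -0.68, 0], "delta_rot": [0, 0, 0]},
  {"linear": [-0.88, -0.68, 0], "delta_rot": [0, 0, 0]},
  {"linear": [-0.88, -0.68, 0], "delta_rot": [0, 0, 0]},
  {"linear": [-0.88, -0.68, 0], "delta_rot": [0, 0, 0]},
  {"linear": [-0.88, -0.68, 0], "delta_rot": [0, 0, 0]},
  {"linear": [0, 0, 0], "delta_rot": [0, 0, 0]},
  {"linear": [0, 0, 0], "delta_rot": [0, 0, 0]},
])

```text
time: 23.15
position: [169.4, -678.1, 298.0]
orientation: [0.0, 0.748, 0.664, -0.002]
wrist_force: [0.2, 0.4, -0.4]
width: 45.8
finger_force: 0.0
```

```bash
python3 - <<'E'
from h import *
snap('top','t5');snap('side','s5');print(r.sense()['time'],r.sense()['position'])
E
python3 gate.py t5 s5
```

```text
23.25 [ 169.82945177 -678.06887894  297.9792663 ]
top [615.8 134.3   1.5] best [53.6 60.   1. ]
side [613.7 131.1   1.4] best [53.3 59.  -2. ]
```

The two cameras read 60 mm and 59 mm open, so I'm handing the job in.

```bash
python3 -c "from rig import r;print(r.sign_off())"
```

```text
the job is handed in; nothing more can be done
None
```

The job is handed in at about 23 s: the dust cover was set down flat and right way up in the tray, then the gate was pulled out to about 60 mm (the cameras read 60 and 59 mm), and the bystanders looked unmoved.

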